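# Return the opening blade to its slanted rest

### The job

The flat steel opening blade with the yellow handle was left standing in the white cup on this phone repair bench. Put it away in the slanted grey tool rest: lift it out, slide its blade into the empty slot with the blue frame and push it gently past the spring clip until its tip stands on the slot's bottom, then let go and leave it there. Do not disturb the red and green tools in the neighbouring slots, the phone or the bottle.

Things in the scene. Friction and masses are not known exactly. Their poses are not given: they have to be found in the camera images.
- blade: the opening blade: flat steel blade 22 wide (its x) x 5 thick (its y) with a rounded tip edge, 75 long below a yellow handle 24 (x) x 14 (y) x 80 long; 155 long in all, about 80 g. Origin at the middle of the tip edge, z along the tool from tip to handle (handle from z = 75 to 155). Same shape after a half turn about z. At the start it stands loosely in the cup and leans a little
- blade_tip (a point): the middle of the blade's tip edge (the origin of blade)
- blade_grip (a point): the middle of the yellow handle where it is well gripped across its 14 mm thickness, 122 above the tip
- cup: white cup fixed to the bench, block 60 (x) x 44 (y) x 56 high with an open pocket 28 (x) x 11 (y), 50 deep; origin at the centre of its underside, z up; the pocket's floor is at z = 6. The blade stands in it
- rest: slanted grey tool rest fixed to the bench, 215 wide (y), about 135 deep (x), about 102 high; origin at the centre of its underside, z up, its front (-x) towards the robot. Three equal slots 70 apart along y, all leaning 30 degrees: their mouths look up and towards -x
- home_slot: the empty slot with the blue frame (which of the three varies), 26 (x) x 7 (y), 60 deep. Origin at the centre of its mouth, z out of the slot along its axis (30 degrees from vertical, leaning to the rest's -x). In its +y wall, 26 below the mouth, a spring roller stands 3 into the slot: pushed with some 5 to 12 N the blade forces it aside and is then clamped
- slot_floor (a point): the centre of the bottom of the blue-framed slot, 60 below its mouth along its axis (axes as home_slot)
- red_tool: a loose tool like the blade, with a red handle, 143 long, standing in one of the other slots; bystander. Origin at the centre of that slot's mouth, axes as rest; its handle reaches 83 out of the slot along the slot's axis
- green_tool: the same with a green handle, in the remaining slot; bystander
- phone: phone 72 (x) x 148 (y) x 8 lying flat, loose; origin at the centre of its underside; bystander
- flux_bottle: small white bottle with a red cap, 42 diameter x 85 high, loose; origin at the centre of its underside; bystander
Not all that is in view belongs to the job. What is shaped like the blade but black or turquoise is not meant. Leave any pink look-alike of the cup alone.

How it is judged:
By the outcome, as a careful person would: the job done as asked, in the order asked, and still so for the second after the job is handed in, with the robot touching nothing.
It also fails if it takes over 53 s, if anything falls off the work surface, if the arm or the gripper's body presses on something with over 40 N, if the wrist force passes 120 N, or if a joint passes its speed limit or range.

### The arm

A 7-joint arm with a two-finger parallel gripper is mounted at the origin on the work surface. World frame = base frame: x ahead of the robot, y to its left, z up, the work surface at z = 0. Lengths are in m, angles in rad, forces in N, time in s.
With the tool pointing down it reaches from about 0.425 to 0.875 m from the base axis. Payload 4.7 kg.
Tool frame: the origin (TCP) lies on the centre line of the jaws, within the pads' length; the fingertips stand tips_ahead ahead of it and the grasp point (between the pads) lies 6 mm ahead of it (tips_ahead is the distance from the TCP to the fingertips, in m); z points along the fingers, y is the line along which they close (so a half turn about z gives the same grasp; the last joint's range is limited). The gripper opens to 87 mm and grips with 3 to 60 N. Pads are 19 mm wide; open, the fingers measure 117 mm over their backs; the gripper's body (75 mm by 190 mm) begins 51 mm behind the grasp point.
Start: joints at [-1.317, 0.321, -0.07, 1.45, 0.023, 1.371, -0.057], TCP at [0.154, 0.631, 0.248] pointing down, gripper open.
Joint ranges: [-2.86, 2.86], [-0.3, 2.09], [-1.38, 1.24], [0.06, 2.45], [-1.56, 4.7], [0.09, 2.05], [-2.69, 2.69]. Speed limits (rad/s): [2.57, 2.57, 3.14, 3.14, 3.14, 3.14, 3.14].

### API

Orientations are given as a 3x3 rotation matrix whose columns are the frame's x, y, z axes.
In Python, from rig import sense, grab_frame, camera_info, close_job, tips_ahead gives the robot as it stands.
- The arm moves only by the shell command python3 -m pendant 'ROWS' [FORCE]. ROWS is JSON, a list of rows, each an object with "xyz": the shift along the tool's x, y, z normalised to -1 to 1, where 1 is 0.04 m, a list of three; "twist": the turn, a rotation vector about the tool's x, y, z normalised to -1 to 1, where 1 is 4 degrees, a list of three; "jaw": the opening, from -1 (shut) to 1 (fully open). A call has 1 to 8 rows; each row shifts and turns the commanded pose from where the row before left it, along the tool's axes as they then stand; what a row does not reach is not made up. A row lasts 1/8 s, in which the tool goes at most 62.5 mm and 10.7 degrees, less where a joint would pass 70% of its speed; a pose out of reach is approached as far as the arm can. A call with a number of a shift or a turn outside -1 to 1 is refused whole. A call with a gripper value outside its range is refused whole. The fingers move at their own pace and stop on an object; FORCE is the grip in N (left out, the last holds). Time passes only in rows, so rows that do not move let the fingers close. It gives the time, the measured TCP pose, the force, the opening and the grip force at its end, in the units of the state.
- sense(): the state, without advancing time (a new reading comes with each control period).
- grab_frame(name): name is "scene" or "top" or "wrist"; returns the picture (400x640x3 uint8, red, green, blue); there is no depth.
- camera_info(name): a dict with "camera_matrix" (3x3 intrinsics, pixels), "rvec" (rotation vector, rad) and "tvec" (3), from world to camera coordinates, as OpenCV has them. Camera axes: x right, y down, z forward; pixel columns grow to the right and rows downward; lengths in m; the calibration is good to about 2 mm. A picture is of the moment at which its call begins: read the wrist's pose just before it. camera_info takes no time and is no camera call; for the wrist camera it gives the pose at the moment of the call.
- close_job(): hands the job in; it is judged then, once.
The state is a dict: "time": time; "joint_pos": joint angles; "qd": joint speeds; "effort": joint torques, N m; "tcp_pos": TCP position; "tool_rot": TCP orientation; "force": force on the tool from outside, world axes, zero at the start; "ft_torque": the same for the moment, N m; "opening": finger opening in m; "finger_force": force on a finger pad.
Only numpy, scipy, OpenCV 4.12 (cv2) and the standard library are available. Lean on these libraries where they do the work, as an engineer would, in place of code of your own. Each camera call takes 0.05 s, during which the arm holds its last target. There are 200 camera calls.

## Working session

There is one attempt and no reset: what is moved stays moved. The work goes in short steps, Python scripts to look and compute and a shell command to move; the robot and the scene stay as the last step left them, time stands still between calls to the robot, and variables do not carry over. Pictures are saved under pics/ and viewed, at most 10 in all, crops included, and the job is handed in when it is done.

```bash
mkdir -p pics; ls
python3 - <<'E'
from rig import *
import cv2
s=sense();print({k:s[k] for k in('time','tcp_pos','tool_rot','opening','force')},tips_ahead)
for n in('scene','top'):
    f=grab_frame(n);cv2.imwrite(f'pics/{n}0.png',f[:,:,::-1]);print(n,camera_info(n))
E
```

```text
pics
{'time': 0.0, 'tcp_pos': array([0.15430457, 0.63090722, 0.24645992]), 'tool_rot': array([[-9.71394527e-01,  2.37471169e-01, -3.41044593e-04],
       [ 2.37471391e-01,  9.71392795e-01, -1.83772506e-03],
       [-1.05118458e-04, -1.86614440e-03, -9.99998253e-01]]), 'opening': 0.08703082715509494, 'force': array([ 0.79811417, -0.04974636, -0.6213933 ])} 0.025
scene {'camera_matrix': array([[410.46914862,   0.        , 322.55915996],
       [  0.        , 410.46914862, 205.10198791],
       [  0.        ,   0.        ,   1.        ]]), 'rvec': array([ 1.51939855,  2.11477339, -0.7731877 ]), 'tvec': array([ 0.21150432, -0.31703304,  1.3265907 ])}
top {'camera_matrix': array([[376.1163095 ,   0.        , 323.2113266 ],
       [  0.        , 376.1163095 , 201.62763372],
       [  0.        ,   0.        ,   1.        ]]), 'rvec': array([ 1.93076089, -2.26793207,  0.25579339]), 'tvec': array([0.06841923, 0.59649669, 0.76473852])}
```

View pics/scene0.png

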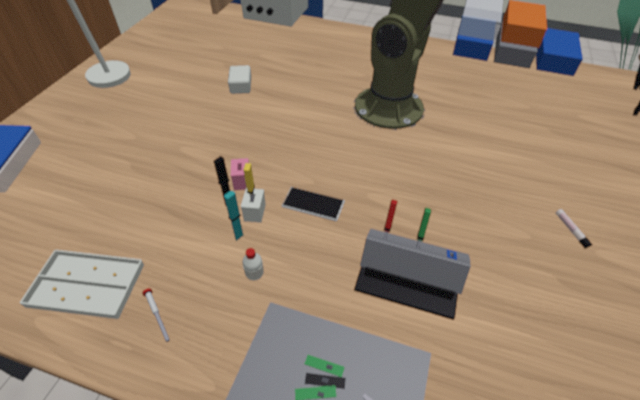

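View pics/top0.png

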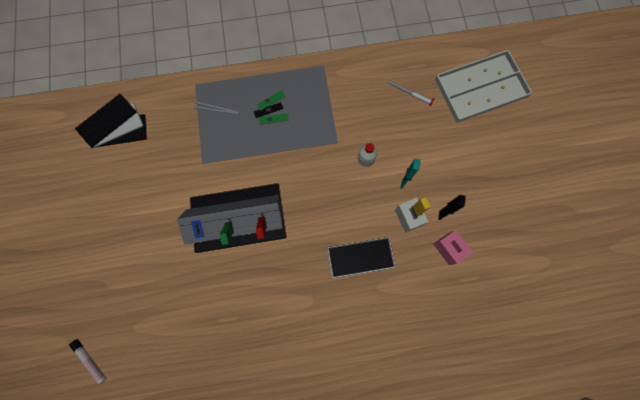

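The yellow-handled blade is in the white cup at top (420,207) / scene (250,180). Look-alikes are black at top (453,207), turquoise at top (410,173), and the pink cup at top (453,247). The blue slot is at top (198,230) / scene (452,255). Next I'll look at close crops.

```bash
cat > h.py <<'E'
from rig import *
import numpy as np, cv2
from scipy.optimize import least_squares
from scipy.spatial.transform import Rotation as R
def proj(ci,P):
    return cv2.projectPoints(np.atleast_2d(P).astype(float),ci['rvec'],ci['tvec'],ci['camera_matrix'],None)[0][:,0]
def plane(ci,uv,z):
    K=ci['camera_matrix'];Rm=cv2.Rodrigues(ci['rvec'])[0];c=-Rm.T@ci['tvec']
    d=Rm.T@np.linalg.solve(K,[*uv,1]);return c+d*(z-c[2])/d[2]
E
python3 - <<'E'
from h import *
t=camera_info('top');s=camera_info('scene')
print(proj(s,[[0,0,0],[.154,.631,.248]]),proj(t,[[0,0,0],[.154,.631,.248]]))
for n,uv,z in[('cup',(410,214),.056),('yel',(423,203),.15),('rest',(235,222),.05),('bot',(368,155),.05),('phone',(361,257),0)]:print(n,plane(t,uv,z).round(3))
T=cv2.imread('pics/top0.png');S=cv2.imread('pics/scene0.png')
z=lambda im,x,y,w,h,k:cv2.resize(im[y:y+h,x:x+w],None,fx=k,fy=k,interpolation=cv2.INTER_CUBIC)
a=np.vstack([np.hstack([z(T,385,175,80,60,5),z(S,210,150,80,60,5)]),np.hstack([z(T,170,175,133,100,3),z(S,345,195,133,100,3)])[:, :800] if 0 else np.hstack([z(T,170,178,133,100,3),z(S,345,195,133,100,3),np.zeros((300,2,3),np.uint8)])])
cv2.imwrite('pics/crop1.png',a);print(a.shape)
E
```

```text
[[388.00210184 107.00671193]
 [664.1917114  110.11460373]] [[356.86150533 494.99867466]
 [-82.35063039 544.5001871 ]]
cup [ 0.544 -0.215  0.056]
yel [ 0.546 -0.221  0.15 ]
rest [0.589 0.174 0.05 ]
bot [ 0.698 -0.149  0.05 ]
phone [ 0.471 -0.095  0.   ]
(600, 800, 3)
```

View pics/crop1.png

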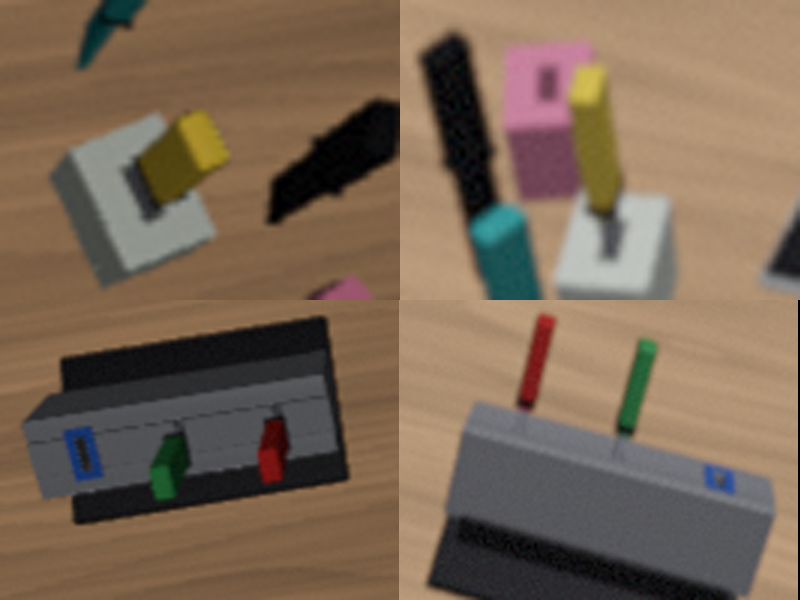

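```bash
cat >> h.py <<'E'
def tri(obs):
    f=lambda P:np.concatenate([proj(c,P)[0]-uv for c,uv in obs])
    r=least_squares(f,[.55,0,.1]);return r.x,r.fun
E
python3 - <<'E'
from h import *
t=camera_info('top');s=camera_info('scene');w=camera_info('wrist');st=sense()
A=lambda u,v:(385+u/5,175+v/5)
B=lambda u,v:(210+(u-400)/5,150+v/5)
C=lambda u,v:(170+u/3,178+(v-300)/3)
D=lambda u,v:(345+(u-399)/3,195+(v-300)/3)
for n,a,b in[('blue',C(83,454),D(719,479)),('redtop',C(271,465),D(546,321)),('greentop',C(165,486),D(647,345)),('cupTop',A(133,200),B(615,243)),('yeltop',A(209,140),B(590,86)),('neck',A(150,180),B(604,210)),
 ('blackA',A(380,105),B(445,45)),('blackB',A(272,215),(233,196))]:
    x,e=tri([(t,a),(s,b)]);print(n,x.round(4),e.round(1))
for q in[(62,360),(327,318),(348,480),(75,523)]:print('plate',plane(t,C(*q),0.005).round(3))
for q in[(50,180),(160,113),(215,235),(105,285)]:print('cup',plane(t,A(*q),.056).round(4))
for q in[(125,165),(150,215)]:print('pocket',plane(t,A(*q),.056).round(4))
for n,q in[('turq',(404,187)),('turq',(417,161))]:print(n,plane(t,q,0.01).round(3))
Rm=cv2.Rodrigues(w['rvec'])[0];c=-Rm.T@w['tvec'];To=st['tool_rot']
print('cam in tool',(To.T@(c-st['tcp_pos'])).round(4),(To.T@Rm.T).round(3),w['camera_matrix'][0,0])
E
```

```text
blue [0.579  0.2484 0.0844] [-0.3  0.1 -0.3  0. ]
redtop [0.5377 0.107  0.1533] [-0.5  0.2 -0.6 -0. ]
greentop [0.5354 0.177  0.1518] [-0.6  0.2 -0.6  0. ]
cupTop [ 0.5424 -0.2208  0.0481] [ 0.4 -0.2  0.5  0.1]
yeltop [ 0.5436 -0.2241  0.1548] [-1.1  0.6 -1.4 -0.4]
neck [ 0.5457 -0.2225  0.0746] [ 0.2 -0.1  0.2  0.1]
blackA [ 0.5458 -0.2925  0.1604] [-0.8  0.4 -1.  -0.4]
blackB [ 0.5289 -0.2881  0.0201] [-0.4  0.2 -0.5 -0.2]
plate [0.674 0.283 0.005]
plate [0.675 0.069 0.005]
plate [0.542 0.07  0.005]
plate [0.543 0.283 0.005]
cup [ 0.5558 -0.1831  0.056 ]
cup [ 0.5781 -0.2382  0.056 ]
cup [ 0.5196 -0.2503  0.056 ]
cup [ 0.5055 -0.1975  0.056 ]
pocket [ 0.5571 -0.2176  0.056 ]
pocket [ 0.5331 -0.2237  0.056 ]
turq [ 0.618 -0.226  0.01 ]
turq [ 0.677 -0.271  0.01 ]
cam in tool [ 0.0657  0.0015 -0.1372] [[ 0.001 -0.97  -0.243]
 [ 1.     0.001  0.001]
 [-0.    -0.243  0.97 ]] 316.27129656529223
```

```bash
python3 -m pendant '[{"xyz":[-0.93,-0.59,-0.5],"twist":[0,0,0],"jaw":1},{"xyz":[-0.93,-0.59,-0.5],"twist":[0,0,0],"jaw":1},{"xyz":[-0.93,-0.59,-0.5],"twist":[0,0,0],"jaw":1},{"xyz":[-0.93,-0.59,-0.5],"twist":[0,0,0],"jaw":1},{"xyz":[-0.93,-0.59,-0.35],"twist":[0,0,0],"jaw":1},{"xyz":[-0.93,-0.59,0],"twist":[0,0,0],"jaw":1},{"xyz":[-0.93,-0.59,0],"twist":[0,0,0],"jaw":1},{"xyz":[-0.93,-0.59,0],"twist":[0,0,0],"jaw":0}]'
python3 -m pendant '[{"xyz":[-0.93,-0.59,0],"twist":[0,0,0],"jaw":0},{"xyz":[-0.93,-0.59,0],"twist":[0,0,0],"jaw":0},{"xyz":[-0.93,-0.59,0],"twist":[0,0,0],"jaw":0},{"xyz":[-0.93,-0.59,0],"twist":[0,0,-0.8],"jaw":0},{"xyz":[0,0,0],"twist":[0,0,-0.9],"jaw":0},{"xyz":[0,0,0],"twist":[0,0,-0.9],"jaw":0},{"xyz":[0,0,0],"twist":[0,0,-0.9],"jaw":0},{"xyz":[0,0,0],"twist":[0,0,0],"jaw":0}]'
python3 - <<'E'
from h import *
import pickle
s=sense();ci=camera_info('wrist');f=grab_frame('wrist')
cv2.imwrite('pics/w_rest.png',f[:,:,::-1]);pickle.dump(ci,open('w_rest.pkl','wb'));print(s['time'],s['tcp_pos'],s['tool_rot'].round(3),s['opening'])
E
```

```text
time: 1.1
tcp_pos: [0.3994, 0.376, 0.3412]
tool_rot: [[-0.971, 0.237, -0.0], [0.237, 0.971, -0.0], [0.0, -0.0, -1.0]]
force: [0.1, 0.9, 0.2]
opening: 0.0828
finger_force: 0.0
time: 2.1
tcp_pos: [0.5206, 0.2502, 0.3411]
tool_rot: [[-1.0, -0.004, -0.001], [-0.004, 1.0, -0.0], [0.001, -0.0, -1.0]]
force: [-0.9, -0.5, 1.1]
opening: 0.0434
finger_force: 0.0
2.1 [0.52060517 0.25017266 0.34110948] [[-1.    -0.004 -0.001]
 [-0.004  1.    -0.   ]
 [ 0.001 -0.    -1.   ]] 0.04344175425578652
```

View pics/w_rest.png

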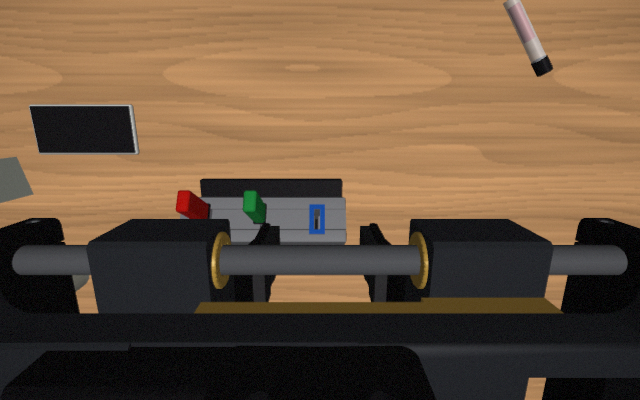

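```bash
python3 -m pendant '[{"xyz":[-0.17,-0.98,0],"twist":[0,0,0],"jaw":0},{"xyz":[-0.17,-0.98,0],"twist":[0,0,0],"jaw":0},{"xyz":[-0.17,-0.98,0],"twist":[0,0,0],"jaw":0},{"xyz":[-0.17,-0.98,0],"twist":[0,0,0],"jaw":0},{"xyz":[-0.17,-0.98,0],"twist":[0,0,0],"jaw":0},{"xyz":[-0.17,-0.98,0],"twist":[0,0,0],"jaw":0},{"xyz":[-0.17,-0.98,0],"twist":[0,0,0],"jaw":0},{"xyz":[-0.17,-0.98,0],"twist":[0,0,0],"jaw":0}]'
python3 -m pendant '[{"xyz":[-0.17,-0.98,0.1],"twist":[0,0,0],"jaw":0},{"xyz":[-0.17,-0.98,0.1],"twist":[0,0,0],"jaw":0},{"xyz":[-0.17,-0.98,0.1],"twist":[0,0,0],"jaw":0},{"xyz":[-0.17,-0.98,0.1],"twist":[0,0,-0.8],"jaw":0},{"xyz":[0,0,0],"twist":[0,0,-0.9],"jaw":0},{"xyz":[0,0,0],"twist":[0,0,-0.9],"jaw":0},{"xyz":[0,0,0],"twist":[0,0,-0.9],"jaw":0},{"xyz":[0,0,0],"twist":[0,0,0],"jaw":0}]'
python3 - <<'E'
from h import *
import pickle
s=sense();ci=camera_info('wrist');f=grab_frame('wrist')
cv2.imwrite('pics/w_cup.png',f[:,:,::-1]);pickle.dump(ci,open('w_cup.pkl','wb'));print(s['time'],s['tcp_pos'],s['tool_rot'].round(3),s['opening'])
print(proj(ci,[[.545,-.2205,.056],[.544,-.224,.155]]))
z=lambda im,x,y,w,h,k:cv2.resize(im[y:y+h,x:x+w],None,fx=k,fy=k,interpolation=cv2.INTER_CUBIC)
u,v=proj(ci,[.545,-.222,.09])[0].astype(int)
W=cv2.imread('pics/w_rest.png');print(u-50,v-50)
x0,y0=max(u-50,0),max(v-50,0)
a=z(f[:,:,::-1],x0,y0,100,100,5)[:500,:500]; b=z(W,295,195,50,83,6)
b=b[:500,:300]
cv2.imwrite('pics/crop2.png',np.hstack([a,b]))
E
```

```text
time: 3.15
tcp_pos: [0.5766, -0.0642, 0.3415]
tool_rot: [[-1.0, -0.004, 0.0], [-0.004, 1.0, 0.0], [-0.0, 0.0, -1.0]]
force: [0.7, -0.4, 0.4]
opening: 0.0434
finger_force: 0.0
time: 4.15
tcp_pos: [0.6045, -0.2196, 0.3253]
tool_rot: [[-0.97, -0.245, -0.0], [-0.245, 0.97, 0.0], [0.0, 0.0, -1.0]]
force: [-0.1, 0.2, 0.7]
opening: 0.0432
finger_force: 0.0
4.15 [ 0.60447777 -0.21962402  0.32534094] [[-0.97  -0.245 -0.   ]
 [-0.245  0.97   0.   ]
 [ 0.     0.    -1.   ]] 0.04323239888803431
[[329.1448913  124.11024265]
 [329.02547876 123.99771895]]
278 74Traceback (most recent call last):
  File "<stdin>", line 12, in <module>
    return _nx.concatenate(arrs, 1, dtype=dtype, casting=casting)
           ~~~~~~~~~~~~~~~^^^^^^^^^^^^^^^^^^^^^^^^^^^^^^^^^^^^^^^
ValueError: all the input array dimensions except for the concatenation axis must match exactly, but along dimension 0, the array at index 0 has size 500 and the array at index 1 has size 498
```

Run:
```python
import cv2,numpy as np
z=lambda im,x,y,w,h,k:cv2.resize(im[y:y+h,x:x+w],None,fx=k,fy=k,interpolation=cv2.INTER_CUBIC)
F=cv2.imread('pics/w_cup.png');W=cv2.imread('pics/w_rest.png')
cv2.imwrite('pics/crop2.png',np.hstack([z(F,278,74,100,100,5),z(W,292,190,60,100,5)]))
```

```text
(no output)
```

View pics/crop2.png

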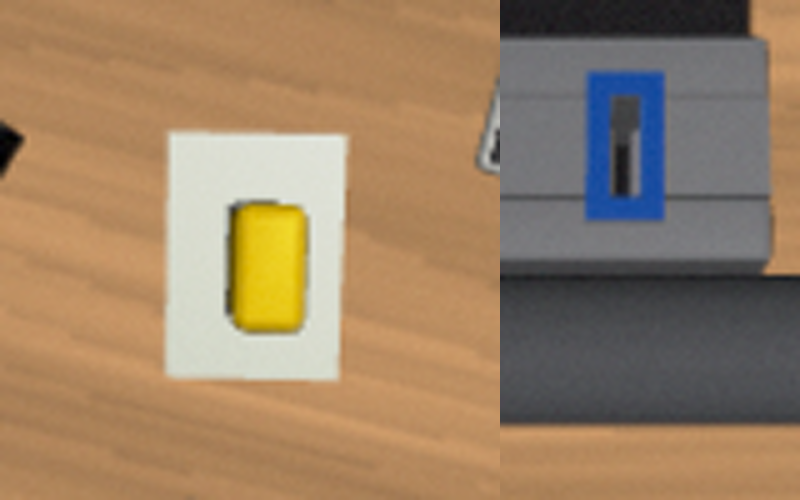

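Run:
```python
from h import *
import pickle
t=camera_info('top');s=camera_info('scene');wc=pickle.load(open('w_cup.pkl','rb'));wr=pickle.load(open('w_rest.pkl','rb'))
A=lambda u,v:(385+u/5,175+v/5)
B=lambda u,v:(210+(u-400)/5,150+v/5)
C=lambda u,v:(170+u/3,178+(v-300)/3)
D=lambda u,v:(345+(u-399)/3,195+(v-300)/3)
W=lambda u,v:(278+u/5,74+v/5)
V=lambda u,v:(292+(u-500)/5,190+v/5)
print('slot',tri([(t,C(84,453)),(s,D(719.5,479)),(wr,V(625,146))]))
for z in(.08,.084,.088):print(plane(wr,V(625.5,146),z),plane(t,C(84,453),z))
cup=[plane(wc,W(*q),.056) for q in[(167,132),(348,135),(340,380),(165,378)]];print(np.array(cup).round(4),'cupc',np.mean(cup,0))
h=[plane(wc,W(*q),.161) for q in[(232,203),(306,205),(303,332),(235,332)]];print(np.array(h).round(4),'top',np.mean(h,0))
print('cam',-cv2.Rodrigues(wc['rvec'])[0].T@wc['tvec'])
print('top tri',tri([(t,A(211,138)),(s,B(591,82)),(wc,W(269,268))]))
# wrist edge angle of handle long axis
m=lambda a,b:(np.array(h[a])+h[b])/2
d=m(0,1)-m(3,2);print('yaw of handle x',np.degrees(np.arctan2(d[1],d[0])))
```

```text
slot (array([0.58126732, 0.24839732, 0.08708071]), array([-1.12018018, -0.81522085, -0.2990795 ,  0.15442779, -0.43433294,
       -0.67096919]))
[0.58447144 0.24905026 0.08      ] [0.58061703 0.24839251 0.08      ]
[0.58317491 0.24907435 0.084     ] [0.57977618 0.24714309 0.084     ]
[0.58187837 0.24909844 0.088     ] [0.57893533 0.24589368 0.088     ]
[[ 0.5229 -0.2489  0.056 ]
 [ 0.5126 -0.2055  0.056 ]
 [ 0.5709 -0.1915  0.056 ]
 [ 0.5814 -0.2349  0.056 ]] cupc [ 0.54692638 -0.22019065  0.056     ]
[[ 0.5368 -0.2305  0.161 ]
 [ 0.5338 -0.2171  0.161 ]
 [ 0.5563 -0.2117  0.161 ]
 [ 0.5594 -0.2241  0.161 ]] top [ 0.54658017 -0.22083992  0.161     ]
cam [ 0.54119206 -0.23431394  0.46252863]
top tri (array([ 0.54594574, -0.2213457 ,  0.16086009]), array([-2.3708651 , -0.65350591, -1.2307294 , -0.61506052, -0.35647366,
       -0.69409306]))
yaw of handle x -165.21975592638043
```

```bash
python3 -m pendant '[{"xyz":[0.7,0.16,0],"twist":[0,0,0],"jaw":0},{"xyz":[0.71,0.17,0],"twist":[0,0,0],"jaw":0},{"xyz":[0,0,0.8],"twist":[0,0,0],"jaw":0},{"xyz":[0,0,0.8],"twist":[0,0,0],"jaw":0},{"xyz":[0,0,0.8],"twist":[0,0,0],"jaw":0},{"xyz":[0,0,0.8],"twist":[0,0,0],"jaw":0},{"xyz":[0,0,0.8],"twist":[0,0,0],"jaw":0},{"xyz":[0,0,0.79],"twist":[0,0,0],"jaw":0}]'
python3 -m pendant '[{"xyz":[0,0,0],"twist":[0,0,0],"jaw":-0.4},{"xyz":[0,0,0],"twist":[0,0,0],"jaw":-0.6},{"xyz":[0,0,0],"twist":[0,0,0],"jaw":-1},{"xyz":[0,0,0],"twist":[0,0,0],"jaw":-1},{"xyz":[0,0,0],"twist":[0,0,0],"jaw":-1}]' 30
```

```text
time: 5.2
tcp_pos: [0.5466, -0.2206, 0.133]
tool_rot: [[-0.97, -0.245, 0.0], [-0.245, 0.97, 0.0], [-0.0, -0.0, -1.0]]
force: [0.3, 0.2, -0.7]
opening: 0.0433
finger_force: 0.0
time: 5.82
tcp_pos: [0.5475, -0.2212, 0.1353]
tool_rot: [[-0.969, -0.246, 0.003], [-0.246, 0.969, -0.0], [-0.002, -0.001, -1.0]]
force: [-0.5, 0.4, 5.3]
opening: 0.0138
finger_force: 30.0
```

```bash
python3 -m pendant '[{"xyz":[0,0,-0.3],"twist":[0,0,0],"jaw":-1},{"xyz":[0,0,-0.4],"twist":[0,0,0],"jaw":-1},{"xyz":[0,0,-0.6],"twist":[0,0,0],"jaw":-1},{"xyz":[0,0,-0.8],"twist":[0,0,0],"jaw":-1},{"xyz":[0,0,-0.9],"twist":[0,0,0],"jaw":-1},{"xyz":[0,0,-0.9],"twist":[0,0,0],"jaw":-1},{"xyz":[0,0,-0.9],"twist":[0,0,0],"jaw":-1},{"xyz":[0,0,-0.2],"twist":[0,0,0],"jaw":-1}]' 35
python3 -m pendant '[{"xyz":[0,0.3,0],"twist":[0,0,0.9],"jaw":-1},{"xyz":[0,0.8,0],"twist":[0,0,0.9],"jaw":-1},{"xyz":[0,0.9,0],"twist":[0,0,0.9],"jaw":-1},{"xyz":[0,0.9,0],"twist":[0,0,0.9],"jaw":-1},{"xyz":[0,0.9,0],"twist":[0,0,0],"jaw":-1},{"xyz":[0,0.9,0],"twist":[0,0,0],"jaw":-1},{"xyz":[0,0.9,0],"twist":[0,0,0],"jaw":-1},{"xyz":[0,0.9,0],"twist":[0,0,0],"jaw":-1}]'
python3 -m pendant '[{"xyz":[0.1,0.9,0],"twist":[0,0,0],"jaw":-1},{"xyz":[0.1,0.9,0],"twist":[0,0,0],"jaw":-1},{"xyz":[0.1,0.9,0],"twist":[0,0,0],"jaw":-1},{"xyz":[0.1,0.9,0],"twist":[0,0,0],"jaw":-1},{"xyz":[0.1,0.7,0],"twist":[0,0,0],"jaw":-1},{"xyz":[0,0,0],"twist":[0,0,0],"jaw":-1}]'
```

```text
time: 6.82
tcp_pos: [0.5473, -0.2216, 0.3374]
tool_rot: [[-0.969, -0.246, 0.005], [-0.246, 0.969, -0.001], [-0.005, -0.002, -1.0]]
force: [0.4, -0.1, -0.8]
opening: 0.0139
finger_force: 35.0
time: 7.82
tcp_pos: [0.5308, 0.0389, 0.3332]
tool_rot: [[-1.0, 0.003, -0.001], [0.003, 1.0, -0.0], [0.001, -0.0, -1.0]]
force: [-0.1, 0.1, -1.0]
opening: 0.0135
finger_force: 35.0
time: 8.57
tcp_pos: [0.5105, 0.2126, 0.3327]
tool_rot: [[-1.0, -0.003, -0.002], [-0.003, 1.0, -0.0], [0.002, -0.0, -1.0]]
force: [-0.2, -0.5, -0.9]
opening: 0.0138
finger_force: 35.0
```

```bash
python3 -m pendant '[{"xyz":[0,0.15,0],"twist":[0,-0.94,0],"jaw":-1},{"xyz":[0,0.15,0],"twist":[0,-0.94,0],"jaw":-1},{"xyz":[0,0.15,0],"twist":[0,-0.94,0],"jaw":-1},{"xyz":[0,0.15,0],"twist":[0,-0.94,0],"jaw":-1},{"xyz":[0,0.15,0],"twist":[0,-0.94,0],"jaw":-1},{"xyz":[0,0.15,0],"twist":[0,-0.94,0],"jaw":-1},{"xyz":[0,0,0],"twist":[0,-0.94,0],"jaw":-1},{"xyz":[0,0,0],"twist":[0,-0.92,0],"jaw":-1}]'
python3 - <<'E'
from h import *
s=sense();R_=s['tool_rot'];p=s['tcp_pos'];print(p,R_.round(4))
tgt=np.array([.582,.2485,.086])+np.array([-.5,0,.866])*(.128+.03)
print('tool shift units to 30mm above mouth',(R_.T@(tgt-p)/.04).round(2))
E
```

```text
time: 9.57
tcp_pos: [0.5121, 0.2441, 0.3333]
tool_rot: [[-0.865, 0.004, 0.501], [0.003, 1.0, -0.003], [-0.501, -0.001, -0.865]]
force: [-0.5, -0.2, -1.1]
opening: 0.0136
finger_force: 35.0
[0.51207146 0.24406976 0.33330495] [[-0.8655  0.0045  0.5009]
 [ 0.0033  1.     -0.0032]
 [-0.5009 -0.0011 -0.8655]]
tool shift units to 30mm above mouth [1.58 0.11 2.28]
```

```bash
python3 -m pendant '[{"xyz":[0.5,0.05,0.7],"twist":[0,0,-0.05],"jaw":-1},{"xyz":[0.5,0.06,0.7],"twist":[0,0,0],"jaw":-1},{"xyz":[0.5,0,0.7],"twist":[0,0,0],"jaw":-1},{"xyz":[0.08,0,0.18],"twist":[0,0,0],"jaw":-1},{"xyz":[0,0,0],"twist":[0,0,0],"jaw":-1},{"xyz":[0,0,0],"twist":[0,0,0],"jaw":-1}]'
python3 - <<'E'
from h import *
import pickle
s=sense();C={}
z=lambda im,x,y,w,h,k:cv2.resize(im[y:y+h,x:x+w],None,fx=k,fy=k,interpolation=cv2.INTER_CUBIC)
for n in('wrist','scene','top'):
    C[n]=camera_info(n);f=grab_frame(n);cv2.imwrite(f'pics/pre_{n}.png',f[:,:,::-1])
pickle.dump((s,C),open('pre.pkl','wb'))
print(s['tcp_pos'],s['tool_rot'].round(4))
R_=s['tool_rot'];p=s['tcp_pos']
print('tip pred',p+R_[:,2]*.128,[proj(C[n],p+R_[:,2]*.128) for n in C])
W=cv2.imread('pics/pre_wrist.png');S=cv2.imread('pics/pre_scene.png')
cv2.imwrite('pics/crop3.png',np.hstack([z(W,277,170,80,80,5),z(S,400,190,80,80,5)]))
E
```

```text
time: 10.32
tcp_pos: [0.5039, 0.2505, 0.2253]
tool_rot: [[-0.865, -0.0, 0.502], [-0.0, 1.0, 0.0], [-0.502, -0.0, -0.865]]
force: [0.3, 0.3, -1.8]
opening: 0.0137
finger_force: 35.0
[0.50392614 0.25047131 0.22532724] [[-8.649e-01 -1.000e-04  5.020e-01]
 [-1.000e-04  1.000e+00  0.000e+00]
 [-5.020e-01 -0.000e+00 -8.649e-01]]
tip pred [0.56818236 0.25047519 0.11462431] [array([[317.36621584, 196.37118975]]), array([[456.7534982 , 242.41430049]]), array([[191.95071215, 232.4458054 ]])]
```

View pics/crop3.png

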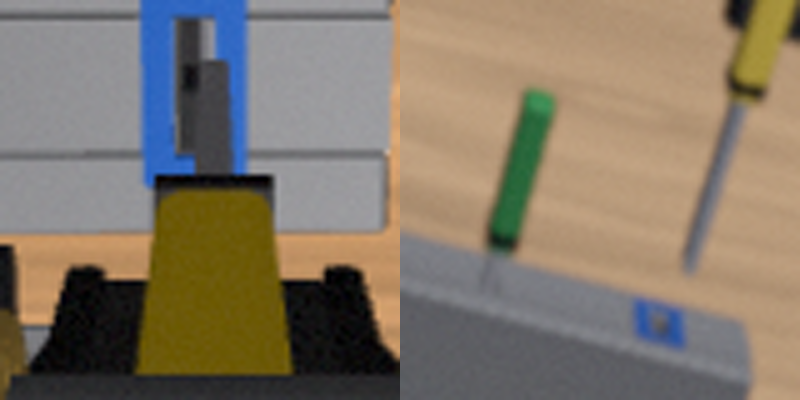

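Run:
```python
from h import *
import pickle
s,C=pickle.load(open('pre.pkl','rb'));R_=s['tool_rot'];p=s['tcp_pos']
w=C['wrist'];print(w['camera_matrix'])
def ray(ci,uv,ztool):   # intersect with plane tool z
    K=ci['camera_matrix'];Rm=cv2.Rodrigues(ci['rvec'])[0];c=R_.T@(-Rm.T@ci['tvec']-p);d=R_.T@Rm.T@np.linalg.solve(K,[*uv,1])
    return c+d*(ztool-c[2])/d[2]
W=lambda u,v:(277+u/5,170+v/5)
S=lambda u,v:(400+(u-400)/5,190+v/5)
print('tip+x corner',ray(w,W(213,62),.124),'handle end +x edge',ray(w,W(214,180),.053))
for z in(.150,.155,.158,.162):
    a=ray(w,W(194.5,17),z);b=ray(w,W(194,155),z);print('slot ends',z,a.round(4),b.round(4),'len',a[0]-b[0])
P=lambda x,z:p+R_[:,0]*x+R_[:,2]*z
print('scene pred neck,tip',proj(C['scene'],[P(0,.053),P(0,.128)]),'meas',S(748,93),S(690,270))
print('scene slot tri with top', proj(C['scene'],[[.582,.247,.086]]),S(660,324))
```

```text
[[316.27129657   0.         319.35538549]
 [  0.         316.27129657 197.33936937]
 [  0.           0.           1.        ]]
tip+x corner [0.01308456 0.00191015 0.124     ] handle end +x edge [0.01233596 0.00192991 0.053     ]
slot ends 0.15 [ 0.0163 -0.0014  0.15  ] [-0.0099 -0.0016  0.15  ] len 0.02618864037787532
slot ends 0.155 [ 0.0154 -0.0015  0.155 ] [-0.0112 -0.0016  0.155 ] len 0.026644981002576874
slot ends 0.158 [ 0.0149 -0.0015  0.158 ] [-0.012  -0.0017  0.158 ] len 0.02691878537739778
slot ends 0.162 [ 0.0142 -0.0016  0.162 ] [-0.0131 -0.0017  0.162 ] len 0.027283857877159035
scene pred neck,tip [[467.49522399 208.48124706]
 [456.7534982  242.41430049]] meas (469.6, 208.6) (458.0, 244.0)
scene slot tri with top [[450.67855703 255.2118006 ]] (452.0, 254.8)
```

```bash
python3 -m pendant '[{"xyz":[0.03,-0.085,0.15],"twist":[0,0,0],"jaw":-1},{"xyz":[0,0,0.15],"twist":[0,0,0],"jaw":-1},{"xyz":[0,0,0],"twist":[0,0,0],"jaw":-1},{"xyz":[0,0,0],"twist":[0,0,0],"jaw":-1}]'
python3 - <<'E'
from h import *
import pickle
s=sense();C={}
z=lambda im,x,y,w,h,k:cv2.resize(im[y:y+h,x:x+w],None,fx=k,fy=k,interpolation=cv2.INTER_CUBIC)
for n in('wrist','scene'):
    C[n]=camera_info(n);f=grab_frame(n);cv2.imwrite(f'pics/pre2_{n}.png',f[:,:,::-1])
pickle.dump((s,C),open('pre2.pkl','wb'))
W=cv2.imread('pics/pre2_wrist.png');S=cv2.imread('pics/pre2_scene.png')
cv2.imwrite('pics/crop4.png',np.hstack([z(W,295,160,50,60,8),z(S,430,190,50,60,8)]))
E
```

```text
time: 10.98
tcp_pos: [0.5078, 0.2469, 0.2123]
tool_rot: [[-0.866, -0.001, 0.5], [-0.001, 1.0, -0.001], [-0.5, -0.002, -0.866]]
force: [-0.2, -0.3, -0.9]
opening: 0.0137
finger_force: 35.0
```

View pics/crop4.png

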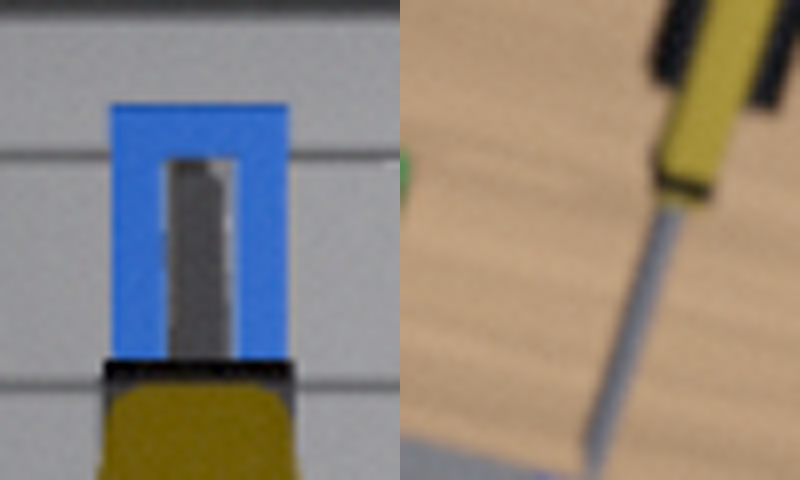

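```bash
python3 -m pendant '[{"xyz":[0,0.012,0],"twist":[0,-0.25,0],"jaw":-1},{"xyz":[0,0,0],"twist":[0,0,0],"jaw":-1},{"xyz":[0,0,0.12],"twist":[0,0,0],"jaw":-1},{"xyz":[0,0,0.12],"twist":[0,0,0],"jaw":-1},{"xyz":[0,0,0.1],"twist":[0,0,0],"jaw":-1},{"xyz":[0,0,0],"twist":[0,0,0],"jaw":-1}]' 40
```

```text
time: 11.82
tcp_pos: [0.5148, 0.247, 0.2002]
tool_rot: [[-0.858, -0.0, 0.514], [-0.001, 1.0, -0.002], [-0.514, -0.002, -0.858]]
force: [0.3, -0.0, -0.5]
opening: 0.0139
finger_force: 40.0
```

```bash
python3 -m pendant '[{"xyz":[0,0,0.1],"twist":[0,0,0],"jaw":-1},{"xyz":[0,0,0.1],"twist":[0,0,0],"jaw":-1},{"xyz":[0,0,0],"twist":[0,0,0],"jaw":-1}]'
python3 - <<'E'
from h import *
z=lambda im,x,y,w,h,k:cv2.resize(im[y:y+h,x:x+w],None,fx=k,fy=k,interpolation=cv2.INTER_CUBIC)
W=grab_frame('wrist')[:,:,::-1];S=grab_frame('scene')[:,:,::-1]
cv2.imwrite('pics/crop5.png',np.hstack([z(W,295,160,50,60,8),z(S,430,210,50,60,8)]))
E
```

```text
time: 12.2
tcp_pos: [0.5189, 0.2471, 0.1934]
tool_rot: [[-0.857, -0.0, 0.515], [-0.001, 1.0, -0.002], [-0.515, -0.002, -0.857]]
force: [-0.2, -0.0, -1.6]
opening: 0.0135
finger_force: 40.0
```

View pics/crop5.png

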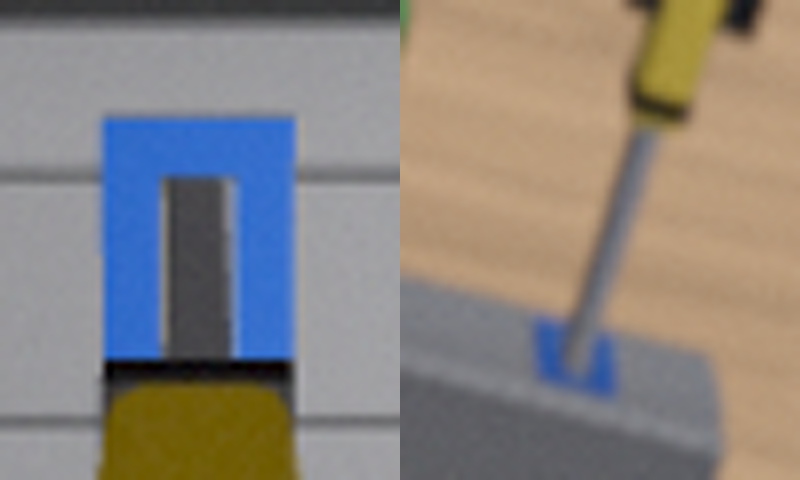

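```bash
python3 -m pendant '[{"xyz":[0,0,0.08],"twist":[0,0,0],"jaw":-1},{"xyz":[0,0,0.08],"twist":[0,0,0],"jaw":-1},{"xyz":[0,0,0.08],"twist":[0,0,0],"jaw":-1},{"xyz":[0,0,0],"twist":[0,0,0],"jaw":-1}]' 45
python3 -m pendant '[{"xyz":[0,0,0.06],"twist":[0,0,0],"jaw":-1},{"xyz":[0,0,0.06],"twist":[0,0,0],"jaw":-1},{"xyz":[0,0,0],"twist":[0,0,0],"jaw":-1}]'
```

```text
time: 12.8
tcp_pos: [0.5239, 0.2471, 0.1852]
tool_rot: [[-0.857, -0.0, 0.515], [-0.001, 1.0, -0.002], [-0.515, -0.002, -0.857]]
force: [1.4, 0.4, -0.7]
opening: 0.0135
finger_force: 45.0
time: 13.18
tcp_pos: [0.5264, 0.2471, 0.1813]
tool_rot: [[-0.857, -0.0, 0.515], [-0.001, 1.0, -0.001], [-0.515, -0.002, -0.857]]
force: [0.2, -0.2, -1.4]
opening: 0.014
finger_force: 45.0
```

```bash
python3 -m pendant '[{"xyz":[0.005,0,0.06],"twist":[0,0,0],"jaw":-1},{"xyz":[0.005,0,0.06],"twist":[0,0,0],"jaw":-1},{"xyz":[0.005,0,0.06],"twist":[0,0,0],"jaw":-1},{"xyz":[0,0,0],"twist":[0,0,0],"jaw":-1}]'
python3 -m pendant '[{"xyz":[0,0,0.06],"twist":[0,0,0],"jaw":-1},{"xyz":[0,0,0.06],"twist":[0,0,0],"jaw":-1},{"xyz":[0,0,0.06],"twist":[0,0,0],"jaw":-1},{"xyz":[0,0,0],"twist":[0,0,0],"jaw":-1}]'
```

```text
time: 13.68
tcp_pos: [0.53, 0.2463, 0.1753]
tool_rot: [[-0.857, 0.001, 0.515], [-0.001, 1.0, -0.003], [-0.515, -0.003, -0.857]]
force: [-0.7, -3.5, 3.0]
opening: 0.014
finger_force: 45.0
time: 14.18
tcp_pos: [0.5333, 0.2464, 0.1681]
tool_rot: [[-0.858, 0.0, 0.514], [-0.001, 1.0, -0.003], [-0.514, -0.003, -0.858]]
force: [2.6, -3.8, 0.1]
opening: 0.0138
finger_force: 45.0
```

```bash
python3 -m pendant '[{"xyz":[0,0,0.06],"twist":[0,0,0],"jaw":-1},{"xyz":[0,0,0.06],"twist":[0,0,0],"jaw":-1},{"xyz":[0,0,0.06],"twist":[0,0,0],"jaw":-1},{"xyz":[0,0,0],"twist":[0,0,0],"jaw":-1}]'
python3 -m pendant '[{"xyz":[0.005,0,0.05],"twist":[0,0,0],"jaw":-1},{"xyz":[0.005,0,0.05],"twist":[0,0,0],"jaw":-1},{"xyz":[0.005,0,0.05],"twist":[0,0,0],"jaw":-1},{"xyz":[0,0,0],"twist":[0,0,0],"jaw":-1}]'
```

```text
time: 14.68
tcp_pos: [0.5368, 0.2464, 0.1619]
tool_rot: [[-0.858, 0.0, 0.514], [-0.001, 1.0, -0.003], [-0.514, -0.003, -0.858]]
force: [1.7, -4.4, -0.1]
opening: 0.014
finger_force: 45.0
time: 15.18
tcp_pos: [0.5395, 0.2464, 0.1568]
tool_rot: [[-0.858, 0.0, 0.514], [-0.001, 1.0, -0.003], [-0.514, -0.003, -0.858]]
force: [0.9, -4.4, -0.5]
opening: 0.0139
finger_force: 45.0
```

Depth is now roughly 46–55 mm; I'll continue in small steps to the floor.

```bash
python3 -m pendant '[{"xyz":[0,0,0.04],"twist":[0,0,0],"jaw":-1},{"xyz":[0,0,0.04],"twist":[0,0,0],"jaw":-1},{"xyz":[0,0,0],"twist":[0,0,0],"jaw":-1}]'
python3 -m pendant '[{"xyz":[0.002,0,0.04],"twist":[0,0,0],"jaw":-1},{"xyz":[0,0,0.04],"twist":[0,0,0],"jaw":-1},{"xyz":[0,0,0],"twist":[0,0,0],"jaw":-1}]'
```

```text
time: 15.55
tcp_pos: [0.5411, 0.2464, 0.1541]
tool_rot: [[-0.858, 0.0, 0.514], [-0.001, 1.0, -0.003], [-0.514, -0.003, -0.858]]
force: [-0.8, -5.3, 2.4]
opening: 0.0137
finger_force: 45.0
time: 15.92
tcp_pos: [0.5428, 0.2464, 0.1514]
tool_rot: [[-0.857, 0.0, 0.515], [-0.001, 1.0, -0.002], [-0.515, -0.003, -0.857]]
force: [0.1, -5.3, -0.2]
opening: 0.0137
finger_force: 45.0
```

```bash
python3 -m pendant '[{"xyz":[0,0,0.04],"twist":[0,0,0],"jaw":-1},{"xyz":[0.002,0,0.04],"twist":[0,0,0],"jaw":-1},{"xyz":[0,0,0],"twist":[0,0,0],"jaw":-1}]'
python3 -m pendant '[{"xyz":[0,0,0.04],"twist":[0,0,0],"jaw":-1},{"xyz":[0.002,0,0.04],"twist":[0,0,0],"jaw":-1},{"xyz":[0,0,0],"twist":[0,0,0],"jaw":-1}]'
```

```text
time: 16.3
tcp_pos: [0.5443, 0.2464, 0.1487]
tool_rot: [[-0.857, 0.001, 0.515], [-0.001, 1.0, -0.002], [-0.515, -0.003, -0.857]]
force: [-2.0, -6.1, 1.3]
opening: 0.0137
finger_force: 45.0
time: 16.68
tcp_pos: [0.5452, 0.2467, 0.1474]
tool_rot: [[-0.858, 0.001, 0.514], [-0.001, 1.0, -0.003], [-0.514, -0.003, -0.858]]
force: [-13.2, -9.1, 16.3]
opening: 0.0137
finger_force: 45.0
```

```bash
python3 -m pendant '[{"xyz":[0,0,-0.03],"twist":[0,0,0],"jaw":-1},{"xyz":[0,0,0],"twist":[0,0,0],"jaw":-1}]' 20
python3 - <<'E'
from h import *
z=lambda im,x,y,w,h,k:cv2.resize(im[y:y+h,x:x+w],None,fx=k,fy=k,interpolation=cv2.INTER_CUBIC)
W=grab_frame('wrist')[:,:,::-1];S=grab_frame('scene')[:,:,::-1]
cv2.imwrite('pics/crop6.png',np.hstack([z(W,280,150,80,100,5),z(S,400,190,80,100,5)]))
ci=camera_info('scene');m=np.array([.5802,.247,.0885]);print(sense()['tcp_pos'])
E
```

```text
time: 16.92
tcp_pos: [0.5451, 0.2465, 0.1475]
tool_rot: [[-0.857, 0.001, 0.515], [-0.001, 1.0, -0.002], [-0.515, -0.002, -0.857]]
force: [-4.6, -6.4, 6.9]
opening: 0.0134
finger_force: 20.0
[0.54513667 0.24652764 0.14752977]
```

View pics/crop6.png

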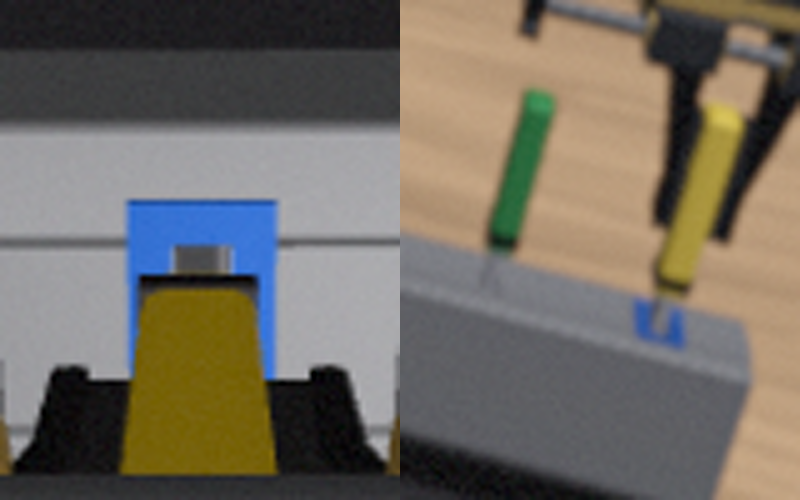

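```bash
python3 -m pendant '[{"xyz":[0,0,0],"twist":[0,0,0],"jaw":-0.6},{"xyz":[0,0,0],"twist":[0,0,0],"jaw":-0.3},{"xyz":[0,0,0],"twist":[0,0,0],"jaw":-0.1},{"xyz":[0,0,0],"twist":[0,0,0],"jaw":-0.1},{"xyz":[0,0,0],"twist":[0,0,0],"jaw":-0.1}]' 5
python3 -m pendant '[{"xyz":[0,0,-0.2],"twist":[0,0,0],"jaw":-0.1},{"xyz":[0,0,-0.4],"twist":[0,0,0],"jaw":-0.1},{"xyz":[0,0,-0.6],"twist":[0,0,0],"jaw":-0.1},{"xyz":[0,0,-0.8],"twist":[0,0,0],"jaw":-0.1},{"xyz":[0,0,-0.8],"twist":[0,0,0],"jaw":-0.1},{"xyz":[0,0,0],"twist":[0,0,0],"jaw":-0.1}]'
python3 - <<'E'
from h import *
z=lambda im,x,y,w,h,k:cv2.resize(im[y:y+h,x:x+w],None,fx=k,fy=k,interpolation=cv2.INTER_CUBIC)
W=grab_frame('top')[:,:,::-1];S=grab_frame('scene')[:,:,::-1]
cv2.imwrite('pics/crop7.png',np.hstack([z(W,170,170,130,160,3),z(S,345,190,130,160,3)]))
E
```

```text
time: 17.65
tcp_pos: [0.5453, 0.2477, 0.1472]
tool_rot: [[-0.857, -0.001, 0.515], [-0.002, 1.0, -0.0], [-0.515, -0.001, -0.857]]
force: [0.7, 0.4, -0.1]
opening: 0.0382
finger_force: 0.0
time: 18.4
tcp_pos: [0.4877, 0.249, 0.2472]
tool_rot: [[-0.855, -0.003, 0.519], [-0.001, 1.0, 0.004], [-0.519, 0.003, -0.855]]
force: [0.8, -0.6, -1.0]
opening: 0.0391
finger_force: 0.0
```

View pics/crop7.png

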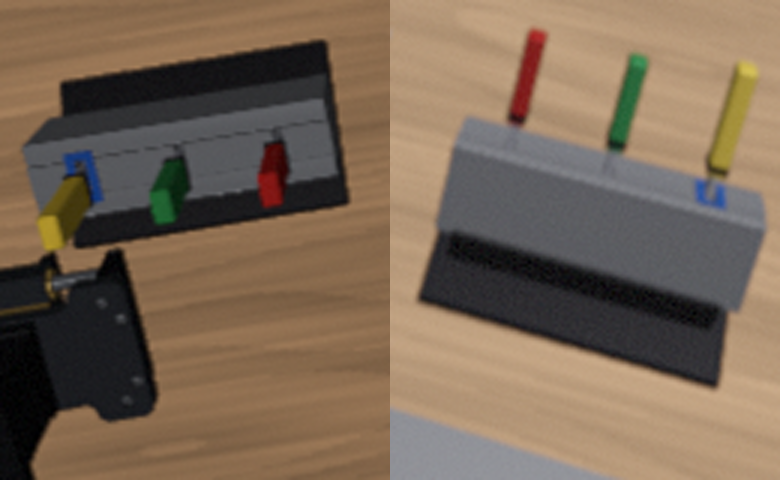

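The blade stands in the blue slot with its handle just above the frame (crop right, 715,185). The red and green tools have not moved, and the gripper is clear.

```bash
python3 -c "from rig import *;print(close_job())"
```

```text
the job is handed in; nothing more can be done
None
```

The yellow blade is in the blue-framed slot, pushed past the clip until it stopped with about 20 N of axial push, which I took as the slot's bottom. It was then released, and the job was handed in at about 18.5 s with the red and green tools where they were; I did not re-image the phone and bottle at the end.

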